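Put the rummaged radio parts back in their stock trays

ROBOT

A 6-joint arm with a two-finger parallel gripper is mounted at the origin on the work surface. World frame = base frame: x ahead of the robot, y to its left, z up, the work surface at z = 0. Lengths are in m, angles in rad, forces in N, time in s.
With the tool pointing down it reaches from about 0.35 to 0.875 m from the base axis. Payload 4.2 kg.
Tool frame: the origin (TCP) lies at the centre of the arm's flange, where the gripper is bolted on; the fingertips stand 182 mm ahead of it and the grasp point (between the pads) lies 164 mm ahead of it (robot.hold_point_z is the distance from the TCP to the grasp point, in m); z points along the fingers, y is the line along which they close (so a half turn about z gives the same grasp; the last joint's range is limited). The gripper opens to 87 mm and grips with 3 to 60 N. Pads are 19 mm wide; open, the fingers measure 117 mm over their backs; the gripper's body (75 mm by 190 mm) begins 51 mm behind the grasp point.
Start: joints at [-1.003, 0.385, 0.008, 0, -1.194, -0.259], TCP at [0.19, -0.595, 0.405] pointing down, gripper open.
Joint ranges: [-3.14, 3.14], [-1.21, 2.06], [-1.07, 1.41], [-3.16, 2.05], [-2.99, -0.16], [-3.1, 3.1]. Speed limits (rad/s): [2.79, 2.79, 3.14, 3.14, 3.14, 3.14].

INTERFACE

Orientations are given as a 3x3 rotation matrix whose columns are the frame's x, y, z axes.
In Python, from plant import telemetry, imaging, workorder, robot gives the robot as it stands.
- The arm moves only by the tool play_rows, never from a script. Its argument "steps" is a list of rows, each an object with "translation": the shift along the tool's x, y, z normalised to -1 to 1, where 1 is 75 cm, a list of three; "twist": the turn, a rotation vector about the tool's x, y, z normalised to -1 to 1, where 1 is 90 degrees, a list of three. A call has 1 to 8 rows; each row is the pose to reach, as a shift and turn from the pose commanded when the call began, along the tool's axes at that moment; what a row does not reach only later rows make up. A row lasts 1/10 s, in which the tool goes at most 50 mm and 8.59 degrees, less where a joint would pass 70% of its speed; a pose out of reach is approached as far as the arm can. A call with a number of a shift or a turn outside -1 to 1 is refused whole. A call with a gripper value outside its range is refused whole. "claw" is the closure, from -1 (fully open) to 1 (shut), set as the call begins (left out, the last holds). The fingers move at their own pace and stop on an object; "newtons" is the grip in N (left out, the last holds). Time passes only in rows, so rows that repeat a pose let the fingers close. It gives the time, the measured TCP pose, the force, the opening and the grip force at its end, in the units of the state.
- telemetry.sense(): the state, without advancing time (a new reading comes with each control period).
- imaging.get_image(name): name is "scene" or "side" or "wrist"; returns a dict with "frame" (384x512x3 uint8, blue, green, red), "z_map" (384x512 float32, m along the optical axis (not along the pixel's ray), 0 where there is no reading), "fx", "fy", "cx", "cy" (pixels), "xyz" and "orientation" of the camera in the world; the wrist camera has in their place "T_tool_cam" (4x4, takes a point from camera to tool coordinates, whose origin is the TCP and whose axes are the flange's). Camera axes: x right, y down, z forward; pixel columns grow to the right and rows downward; lengths in m; the calibration is good to about 2 mm. A picture is of the moment at which its call begins: read the wrist's pose just before it.
- workorder.sign_off(): hands the job in; it is judged then, once.
The state is a dict: "clock": time; "q": joint angles; "qd": joint speeds; "tau": joint torques, N m; "ee_pos": TCP position; "eef_rot": TCP orientation; "ft_force": force on the tool from outside, world axes, zero at the start; "torque": the same for the moment, N m; "width": finger opening in m; "grasp_force": force on a finger pad.
Only numpy, scipy, OpenCV 4.12 (cv2) and the standard library are available. Lean on these libraries where they do the work, as an engineer would, in place of code of your own. Each camera call takes 0.05 s, during which the arm holds its last target. There are 200 camera calls.

TASK

A customer has rummaged through the parts on this radio flea-market table: put the two ring cores, the two tuning knobs and the right-angle adapter back, each in the tray that already holds its kind, standing or lying flat on the tray's floor the same way up as now and not on top of anything. Set them down, do not drop them, for ferrite chips and knobs dent, and leave the battery pack and the handheld radio where they lie.

Things in the scene. Friction and masses are not known exactly. Their poses are not given: they have to be found in the camera images.
- core_a: Ferrite ring core, dark grey: flat ring, 44 mm outside, 26 mm hole, 16 mm high, 76 g, loose, lying flat on the table. Origin: centre of its underside, on the ring's axis; z up. Grasp it across its outside, fingertips close to the table.
- core_b: Ferrite ring core, dark grey: flat ring, 44 mm outside, 26 mm hole, 16 mm high, 76 g, loose, lying flat on the table. Origin: centre of its underside, on the ring's axis; z up. Grasp it across its outside, fingertips close to the table. Like core_a.
- knob_a: Round aluminium tuning knob, loose, standing skirt down: foot skirt 44 mm across, 4 mm high, above it a fluted grip 38 mm across; 24 mm high in all, solid flat top with a small dark dimple; 70 g. Origin: centre of its underside, on its axis; z up. Grasp the 38 mm grip above the skirt.
- knob_b: Round aluminium tuning knob, loose, standing skirt down: foot skirt 44 mm across, 4 mm high, above it a fluted grip 38 mm across; 24 mm high in all, solid flat top with a small dark dimple; 70 g. Origin: centre of its underside, on its axis; z up. Grasp the 38 mm grip above the skirt. Like knob_a.
- adapter: Metal right-angle coax adapter, loose L lying flat, 26 mm high, 120 g. Run 52 mm along x: 26 mm round sleeve (-x), 26 mm square block (+x); at x = +13 mm a 22 mm round port points to +y, to y = 38 mm. Origin: middle of the run, on its underside; z up; x starts within 0.55 rad of world +y. Grasp end to end along x.
- tray_cores: Shallow open grey tray, fixed, 140 (x) by 200 (y) by 35 mm high, walls and floor 3 mm. The three trays are alike but for their stock: this one holds five ring cores, fixed, on its far (+x) side from x = +19 mm on, at most 32 mm above the floor; the near (-x) part of the floor is free. Origin: centre of underside; x points away from the robot (within 0.12 rad), z up.
- tray_knobs: Shallow open grey tray, fixed, 140 (x) by 200 (y) by 35 mm high, walls and floor 3 mm. The three trays are alike but for their stock: this one holds four tuning knobs, fixed, on its far (+x) side from x = +19 mm on, at most 24 mm above the floor; the near (-x) part of the floor is free. Origin: centre of underside; x points away from the robot (within 0.12 rad), z up.
- tray_adapters: Shallow open grey tray, fixed, 140 (x) by 200 (y) by 35 mm high, walls and floor 3 mm. The three trays are alike but for their stock: this one holds three right-angle adapters, fixed, on its far (+x) side from x = +12 mm on, at most 26 mm above the floor; the near (-x) part of the floor is free. Origin: centre of underside; x points away from the robot (within 0.12 rad), z up.
- battery: Battery pack of a handheld radio, a black slab 70 mm (x) by 50 mm (y), 22 mm high, 160 g, loose, lying flat among the parts. Origin: centre of its underside. A bystander.
- radio: Handheld radio lying on its back on the robot's right, case 140 mm (x) by 62 mm (y), 36 mm high, rubber antenna to x = +167 mm; 420 g, loose. Origin: centre of the underside of its case. A bystander.

How it is judged:
At the end, for the whole second after the job is handed in: Ring cores, knobs and adapter each stand inside the tray of their kind, flat on its floor (underside under 9 mm above the tray's underside, tilt under 0.2 rad, not upside down), at rest and released; battery pack and radio within 12 mm of where they lay (x of core_a in the frame of tray_cores between -0.046 and 0.046 m and y of core_a in the frame of tray_cores between -0.076 and 0.076 m and z of core_a in the frame of tray_cores between -0.002 and 0.009 m and angle between each of core_a, core_b, knob_a, knob_b, adapter's own z axis and vertical below 0.2 rad and linear speed of each of core_a, core_b, knob_a, knob_b, adapter below 0.02 m/s and angular speed of each of core_a, core_b, knob_a, knob_b, adapter below 0.3 rad/s and x of core_b in the frame of tray_cores between -0.046 and 0.046 m and y of core_b in the frame of tray_cores between -0.076 and 0.076 m and z of core_b in the frame of tray_cores between -0.002 and 0.009 m and x of knob_a in the frame of tray_knobs between -0.046 and 0.046 m and y of knob_a in the frame of tray_knobs between -0.076 and 0.076 m and z of knob_a in the frame of tray_knobs between -0.002 and 0.009 m and x of knob_b in the frame of tray_knobs between -0.046 and 0.046 m and y of knob_b in the frame of tray_knobs between -0.076 and 0.076 m and z of knob_b in the frame of tray_knobs between -0.002 and 0.009 m and x of adapter in the frame of tray_adapters between -0.055 and 0.055 m and y of adapter in the frame of tray_adapters between -0.085 and 0.085 m and z of adapter in the frame of tray_adapters between -0.002 and 0.009 m and distance of each of battery, radio from where it was at the start of the episode below 0.012 m); the robot touches nothing.
It fails at once if A part is dropped or thrown down (faster than 0.6 m/s within 30 mm of the table, as after a fall of some 20 mm) ((height (world z) of core_a below 0.03 m and linear speed of core_a above 0.6 m/s) or (height (world z) of core_b below 0.03 m and linear speed of core_b above 0.6 m/s) or (height (world z) of knob_a below 0.03 m and linear speed of knob_a above 0.6 m/s) or (height (world z) of knob_b below 0.03 m and linear speed of knob_b above 0.6 m/s) or (height (world z) of adapter below 0.03 m and linear speed of adapter above 0.6 m/s)).
It fails at once if The battery is disturbed (moved more than 12 mm) (distance of battery from where it was at the start of the episode above 0.012 m).
It fails at once if The radio is disturbed (moved more than 12 mm) (distance of radio from where it was at the start of the episode above 0.012 m).
It also fails if it takes over 115 s, if anything falls off the work surface, if the arm or the gripper's body presses on something with over 40 N, if the wrist force passes 120 N, or if a joint passes its speed limit or range.

## Working session

There is one attempt and no reset: what is moved stays moved. The work goes in short steps, Python scripts to look and compute and a tool call to move; the robot and the scene stay as the last step left them, time stands still between calls to the robot, and variables do not carry over. Pictures are saved under pics/ and viewed, at most 14 in all, crops included, and the job is handed in when it is done.

Besides the shell and the picture viewer there is one more tool, called after "Request:" as a command line: name --argument value ..., lists and objects as JSON in quotes. play_rows: Moves the arm, as the interface text tells. Scaled input: -1 to 1 covers 75 cm each way for a shift and 90 degrees each way for a turn. Its arguments: {"type":"object","properties":{"steps":{"type":"array"},"claw":{"type":"number"},"newtons":{"type":"number"}},"required":["steps"]}

```bash
ls; mkdir -p pics; python3 - <<'E'
from plant import telemetry, imaging, workorder, robot
import cv2,numpy as np
s=telemetry.sense();print({k:np.round(v,3).tolist() for k,v in s.items()})
for n in ("scene","side"):
    d=imaging.get_image(n);cv2.imwrite(f"pics/{n}0.png",d["frame"]);np.savez(f"{n}0.npz",**d)
    print(n,d["fx"],d["cx"],d["cy"],np.round(d["xyz"],3),np.round(d["orientation"],3).tolist())
E
```

```text
pics
{'clock': 0.0, 'q': [-1.003, 0.386, 0.007, -0.001, -1.194, -0.259], 'qd': [0.001, 0.001, -0.0, 0.001, 0.0, 0.002], 'tau': [-0.0, -39.066, 18.741, 4.22, 0.011, -0.0], 'ee_pos': [0.19, -0.595, 0.404], 'eef_rot': [[-0.953, -0.304, -0.001], [-0.304, 0.953, 0.002], [0.0, 0.002, -1.0]], 'ft_force': [0.466, 0.16, 0.758], 'torque': [-0.007, -0.018, 0.076], 'grasp_force': 0.0, 'width': 0.087}
scene 377.3271584381147 249.3962124260166 194.91789783537882 [0.991 0.428 0.659] [[-0.736, 0.437, -0.516], [0.677, 0.485, -0.554], [0.008, -0.757, -0.653]]
side 453.14657345940304 255.66023537122254 191.54382123195276 [-0.068  1.035  0.826] [[-0.888, -0.229, 0.399], [-0.46, 0.466, -0.756], [-0.013, -0.855, -0.519]]
```

View pics/scene0.png

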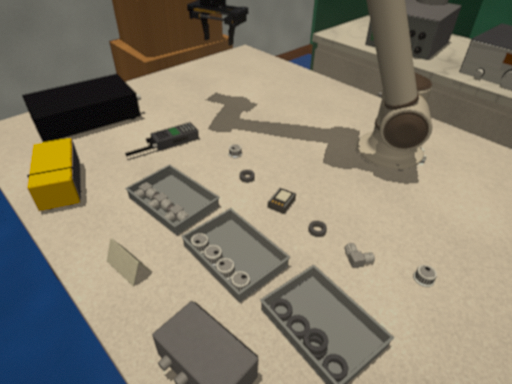

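View pics/side0.png

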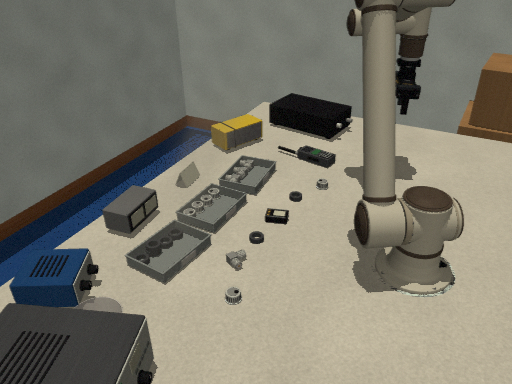

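The scene view shows knobs at (235,150) and (426,274), cores at (247,175) and (317,228), the adapter at (359,256) and the battery at (282,200). The trays are adapters (173,197), knobs (235,252) and cores (325,322). Next I'll localise them from the depth maps.

```bash
cat > h.py <<'E'
import numpy as np, cv2
from plant import telemetry, imaging, robot
def cam(name):
    s=telemetry.sense(); d=dict(imaging.get_image(name))
    if name=="wrist":
        R=np.array(s["eef_rot"]);T=np.array(d["T_tool_cam"])
        d["orientation"]=R@T[:3,:3]; d["xyz"]=np.array(s["ee_pos"])+R@T[:3,3]
    return d
def cloud(d):
    v,u=np.mgrid[0:384,0:512]; z=d["z_map"]
    p=np.stack([(u-d["cx"])/d["fx"]*z,(v-d["cy"])/d["fy"]*z,z],-1)
    return p@np.array(d["orientation"]).T+d["xyz"]
def plane(d,uv,h):
    uv=np.atleast_2d(uv).astype(float)
    r=np.c_[(uv[:,0]-d["cx"])/d["fx"],(uv[:,1]-d["cy"])/d["fy"],np.ones(len(uv))]@np.array(d["orientation"]).T
    o=np.array(d["xyz"]); return o+r*((h-o[2])/r[:,2])[:,None]
def blobs(d,lo=.008,hi=.06,amin=30):
    P=cloud(d); m=((P[...,2]>lo)&(P[...,2]<hi)&(d["z_map"]>0)).astype(np.uint8)
    n,L,st,c=cv2.connectedComponentsWithStats(m)
    return P,[(c[i],st[i],P[L==i]) for i in range(1,n) if st[i,4]>=amin]
def move(target_p,yaw_y=None):
    """tool shift (normalised) to a TCP position; yaw: desired angle of tool y axis in world (mod pi)"""
    s=telemetry.sense();R=np.array(s["eef_rot"])
    t=R.T@(np.array(target_p)-s["ee_pos"])/.75
    w=None
    if yaw_y is not None:
        cur=np.arctan2(R[1,1],R[0,1]); dz=-(yaw_y-cur)   # tool z down
        dz=(dz+np.pi/2)%np.pi-np.pi/2; w=dz/(np.pi/2)
    return np.round(t,4).tolist(), None if w is None else round(w,4)
E
python3 - <<'E'
import numpy as np,cv2
from h import *
for n in("scene","side"):
    d=dict(np.load(n+"0.npz")); P,B=blobs(d)
    print(n)
    for c,st,p in B:
        if p[:,0].max()<1.2 and abs(p[:,1]).max()<.8:
            print(np.round(c).astype(int),st[4],np.round(p.min(0),3),np.round(p.max(0),3))
d=cam("wrist");print(np.round(d["T_tool_cam"],3).tolist(),d["fx"],d["cx"],d["cy"])
E
```

```text
scene
[503   1] 60 [-2.092 -0.507  0.008] [-2.048 -0.384  0.031]
[468  13] 180 [-1.728 -0.458  0.008] [-1.416 -0.443  0.06 ]
[460  70] 2945 [-1.128 -0.335  0.008] [-0.575  0.147  0.06 ]
[169 137] 969 [ 0.391 -0.53   0.008] [ 0.632 -0.444  0.042]
[387 151] 1213 [-0.075 -0.098  0.008] [0.1   0.099 0.059]
[235 149] 124 [ 0.351 -0.323  0.008] [ 0.391 -0.285  0.027]
[ 61 194] 872 [ 0.744 -0.564  0.009] [ 0.91  -0.389  0.06 ]
[170 198] 2288 [ 0.557 -0.353  0.008] [ 0.716 -0.136  0.038]
[247 174] 122 [ 0.405 -0.211  0.008] [ 0.447 -0.169  0.019]
[282 199] 438 [ 0.391 -0.081  0.008] [ 0.47  -0.019  0.025]
[231 254] 2988 [ 0.562 -0.105  0.008] [0.712 0.105 0.038]
[317 227] 179 [0.417 0.052 0.008] [0.461 0.096 0.019]
[124 260] 780 [ 0.801 -0.182  0.008] [ 0.853 -0.078  0.059]
[358 255] 412 [0.418 0.156 0.008] [0.47  0.224 0.029]
[320 327] 4065 [0.547 0.137 0.008] [0.71  0.353 0.038]
[426 273] 316 [0.358 0.3   0.008] [0.399 0.338 0.026]
[172 367] 475 [0.879 0.087 0.013] [0.903 0.19  0.06 ]
[251 376] 138 [0.788 0.233 0.014] [0.825 0.238 0.06 ]
side
[236 139] 523 [ 0.744 -0.57   0.01 ] [ 0.917 -0
[... 316 characters left out ...]
9] 674 [0.78 0.08 0.01] [0.877 0.247 0.06 ]
[276 215] 274 [ 0.393 -0.083  0.008] [ 0.472 -0.016  0.027]
[166 248] 1890 [0.549 0.14  0.008] [0.712 0.355 0.039]
[256 236] 116 [0.417 0.055 0.008] [0.463 0.1   0.021]
[412 272] 1967 [-0.099 -0.068  0.008] [0.1   0.105 0.06 ]
[236 258] 242 [0.416 0.161 0.008] [0.469 0.229 0.03 ]
[ 72 296] 1695 [0.556 0.408 0.011] [0.834 0.597 0.06 ]
[233 294] 202 [0.359 0.3   0.009] [0.398 0.341 0.028]
[148 360] 170 [0.403 0.564 0.016] [0.437 0.625 0.06 ]
[144 380] 109 [0.387 0.618 0.041] [0.408 0.652 0.06 ]
[[0.0, -0.971, -0.24, 0.064], [1.0, 0.0, 0.0, -0.0], [-0.0, -0.24, 0.971, 0.019], [0.0, 0.0, 0.0, 1.0]] 292.21795494861635 260.7651188301715 189.9160200614684
```

```bash
python3 - <<'E'
import numpy as np,cv2
from h import *
Q=[]
for n in("scene","side"):
    d=dict(np.load(n+"0.npz")); P=cloud(d)[d["z_map"]>0]; Q.append(P)
def rect(P,x0,x1,y0,y1,z0,z1,s):
    m=(P[:,0]>x0)&(P[:,0]<x1)&(P[:,1]>y0)&(P[:,1]<y1)&(P[:,2]>z0)&(P[:,2]<z1)
    (cx,cy),(w,h),a=cv2.minAreaRect((P[m][:,:2]*1000).astype(np.float32))
    print(s,m.sum(),round(cx,1),round(cy,1),round(w,1),round(h,1),round(a,1))
for i,P in enumerate(Q+[np.r_[Q[0],Q[1]]]):
    for y,s in((-.245,'ad'),(0,'kn'),(.246,'co')): rect(P,.53,.74,y-.12,y+.12,.034,.0375,s)
    rect(P,.4,.49,.14,.24,.015,.04,'adapter')
A=np.r_[Q[0],Q[1]]
m=(A[:,0]>.4)&(A[:,0]<.49)&(A[:,1]>.14)&(A[:,1]<.245)&(A[:,2]>.012)
im=np.zeros((110,110),np.uint8)
ij=((A[m][:,:2]-[.39,.14])*1000).round().astype(int)
im[ij[:,0].clip(0,109),ij[:,1].clip(0,109)]=255
cv2.imwrite("pics/ad.png",cv2.resize(im[::-1,::-1],None,fx=4,fy=4,interpolation=0))
print(move([.43,.13,.40],0.5*np.pi))
E
```

```text
ad 297 636.3 -244.0 145.2 206.0 4.5
kn 476 637.2 0.4 205.7 145.4 88.5
co 904 628.5 244.8 204.8 145.8 84.1
adapter 345 435.1 189.4 53.7 51.6 62.7
ad 100 638.4 -240.4 146.3 208.3 5.0
kn 139 638.8 4.6 206.7 146.0 89.1
co 288 629.4 248.2 207.1 146.9 83.8
adapter 203 434.5 195.2 53.0 53.7 56.5
ad 397 637.5 -241.2 147.8 210.8 4.3
kn 615 638.2 2.7 210.4 147.1 89.1
co 1192 629.2 247.0 209.4 146.9 83.9
adapter 548 434.2 193.2 56.1 54.7 58.5
([-0.5987, 0.8241, 0.0065], np.float64(0.1965))
```

View pics/ad.png

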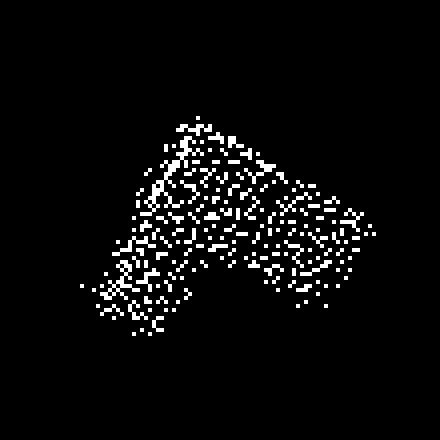

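The picture (up = +x, left = +y) shows the adapter's corner block at the top (195,120), with the sleeve to lower right (340,270) and the port to lower left (130,310). So adapter x is about 30° off world +y. I'll take a wrist look to refine.

Request:
play_rows --steps '[{"translation": [-0.6, 0.824, 0.0], "twist": [0, 0, 0.197]}, {"translation": [-0.6, 0.824, 0.0], "twist": [0, 0, 0.197]}, {"translation": [-0.6, 0.824, 0.0], "twist": [0, 0, 0.197]}, {"translation": [-0.6, 0.824, 0.0], "twist": [0, 0, 0.197]}, {"translation": [-0.6, 0.824, 0.0], "twist": [0, 0, 0.197]}, {"translation": [-0.6, 0.824, 0.0], "twist": [0, 0, 0.197]}, {"translation": [-0.6, 0.824, 0.0], "twist": [0, 0, 0.197]}, {"translation": [-0.6, 0.824, 0.0], "twist": [0, 0, 0.197]}]' --claw -1 --newtons 20

```text
clock: 0.95
ee_pos: [0.3154, -0.2155, 0.4049]
eef_rot: [[-1.0, 0.001, 0.001], [0.001, 1.0, -0.0], [-0.001, -0.0, -1.0]]
ft_force: [1.3, 0.1, -0.4]
width: 0.0871
grasp_force: 0.0
```

```bash
python3 -c "
from h import *
print(telemetry.sense()['ee_pos'],move([.43,.13,.40],0.5*np.pi))"
```

```text
[ 0.3154135  -0.21547999  0.40485444] ([-0.1522, 0.4608, 0.0066], np.float64(-0.0008))
```

Request:
play_rows --steps '[{"translation": [-0.152, 0.46, 0.0], "twist": [0, 0, 0]}, {"translation": [-0.152, 0.46, 0.0], "twist": [0, 0, 0]}, {"translation": [-0.152, 0.46, 0.0], "twist": [0, 0, 0]}, {"translation": [-0.152, 0.46, 0.0], "twist": [0, 0, 0]}, {"translation": [-0.152, 0.46, 0.0], "twist": [0, 0, 0]}, {"translation": [-0.152, 0.46, 0.0], "twist": [0, 0, 0]}, {"translation": [-0.152, 0.46, 0.0], "twist": [0, 0, 0]}, {"translation": [-0.152, 0.46, 0.0], "twist": [0, 0, 0]}]'

```text
clock: 1.75
ee_pos: [0.4309, 0.1314, 0.4046]
eef_rot: [[-1.0, -0.003, 0.001], [-0.003, 1.0, 0.0], [-0.001, 0.0, -1.0]]
ft_force: [-0.4, -1.4, -1.0]
width: 0.0871
grasp_force: 0.0
```

```bash
python3 - <<'E'
from h import *
print(telemetry.sense()['ee_pos'])
d=cam("wrist");cv2.imwrite("pics/w1.png",d["frame"]);np.savez("w1.npz",**d)
P,B=blobs(d)
for c,st,p in B: print(np.round(c).astype(int),st[4],np.round(p.min(0),3),np.round(p.max(0),3))
E
```

```text
[0.43089841 0.13143062 0.40455455]
[413 129] 987 [0.361 0.299 0.008] [0.399 0.339 0.027]
[118 169] 2393 [ 0.393 -0.083  0.008] [ 0.472 -0.018  0.026]
[ 14 166] 657 [ 0.406 -0.205  0.008] [ 0.449 -0.168  0.019]
[217 176] 621 [0.419 0.053 0.008] [0.462 0.097 0.019]
[308 179] 1220 [0.416 0.157 0.008] [0.47  0.223 0.029]
[309 265] 632 [0.549 0.147 0.009] [0.596 0.247 0.038]
[207 272] 855 [0.567 0.012 0.008] [0.584 0.105 0.038]
[387 359] 106 [0.703 0.301 0.023] [0.712 0.329 0.038]
```

View pics/w1.png

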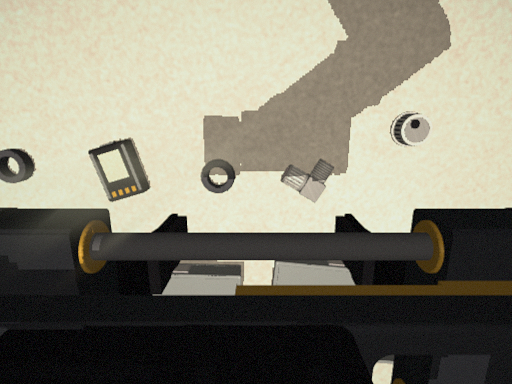

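The wrist view has image right = +y and down = +x. It shows cores at (14,166) and (217,176), the battery at (118,169), the adapter at (308,179) with its block at (313,190), and a knob at (413,129). All of this agrees with the fixed cameras.

```bash
python3 - <<'E'
from h import *
for n in("w1","scene0","side0"):
    d=dict(np.load(n+".npz"));P,B=blobs(d)
    for c,st,p in B:
        m=p.mean(0)
        if .4<m[0]<.48 and .15<m[1]<.23:
            for lo in(.008,.014):
                (cx,cy),(w,h),a=cv2.minAreaRect((p[p[:,2]>lo][:,:2]*1000).astype(np.float32))
                b=[x for x in(a,a+90,a-90) if 45<x<135][0]; t=np.radians(b)
                print(n,lo,round(cx,1),round(cy,1),round(w,1),round(h,1),round(b,1),"origin",np.round(np.array([cx,cy])-12.5*np.array([-np.sin(t),np.cos(t)]),1))
print(move([.4395,.075,.25],np.radians(84)))
E
```

```text
w1 0.008 436.3 191.2 52.4 51.5 59.9 origin [447.1 184.9]
w1 0.014 436.3 191.2 52.4 51.5 59.9 origin [447.1 184.9]
scene0 0.008 435.1 189.6 53.7 51.6 62.4 origin [446.2 183.8]
scene0 0.014 435.1 189.5 53.7 51.6 62.5 origin [446.2 183.8]
side0 0.008 434.5 195.2 53.0 53.7 56.5 origin [444.9 188.3]
side0 0.014 434.5 195.2 53.0 53.7 56.5 origin [444.9 188.3]
([-0.0111, -0.075, 0.2058], np.float64(0.0686))
```

Request:
play_rows --steps '[{"translation": [-0.0115, -0.0752, 0.06], "twist": [0, 0, 0]}, {"translation": [-0.0115, -0.0752, 0.12], "twist": [0, 0, 0]}, {"translation": [-0.0115, -0.0752, 0.18], "twist": [0, 0, 0]}, {"translation": [-0.0115, -0.0752, 0.225], "twist": [0, 0, 0]}, {"translation": [-0.0115, -0.0752, 0.255], "twist": [0, 0, 0]}, {"translation": [-0.0115, -0.0752, 0.28], "twist": [0, 0, 0]}, {"translation": [-0.0115, -0.0752, 0.29], "twist": [0, 0, 0]}, {"translation": [-0.0115, -0.0752, 0.292], "twist": [0, 0, 0]}]'

```text
clock: 2.6
ee_pos: [0.4381, 0.0706, 0.1853]
eef_rot: [[-1.0, 0.001, -0.002], [0.001, 1.0, -0.001], [0.002, -0.001, -1.0]]
ft_force: [-0.1, -0.6, 0.7]
width: 0.0872
grasp_force: 0.0
```

Request:
play_rows --steps '[{"translation": [-0.002, 0.006, 0], "twist": [0, 0, 0]}, {"translation": [-0.002, 0.006, 0], "twist": [0, 0, 0]}, {"translation": [-0.002, 0.006, 0], "twist": [0, 0, 0]}, {"translation": [-0.002, 0.006, 0], "twist": [0, 0, 0]}, {"translation": [-0.002, 0.006, 0], "twist": [0, 0, 0]}, {"translation": [-0.002, 0.006, 0], "twist": [0, 0, 0]}, {"translation": [-0.002, 0.006, 0], "twist": [0, 0, 0]}, {"translation": [-0.002, 0.006, 0], "twist": [0, 0, 0]}]' --claw 1 --newtons 25

```text
clock: 3.4
ee_pos: [0.4399, 0.0757, 0.1859]
eef_rot: [[-1.0, 0.001, -0.0], [0.001, 1.0, -0.0], [0.0, -0.0, -1.0]]
ft_force: [-0.8, 0.5, 2.1]
width: 0.043
grasp_force: 25.0
```

Request:
play_rows --steps '[{"translation": [0, 0, -0.03], "twist": [0, 0, 0]}, {"translation": [0, 0, -0.09], "twist": [0, 0, 0]}, {"translation": [-0.022, 0.028, -0.113], "twist": [0, 0, 0]}, {"translation": [-0.06, 0.076, -0.113], "twist": [0, 0, 0]}, {"translation": [-0.1, 0.127, -0.113], "twist": [0, 0, 0]}, {"translation": [-0.14, 0.178, -0.113], "twist": [0, 0, 0]}, {"translation": [-0.18, 0.229, -0.113], "twist": [0, 0, 0]}, {"translation": [-0.205, 0.262, -0.113], "twist": [0, 0, 0]}]'

```text
clock: 4.2
ee_pos: [0.5953, 0.2745, 0.2696]
eef_rot: [[-1.0, -0.0, 0.0], [-0.0, 1.0, 0.0], [-0.0, 0.0, -1.0]]
ft_force: [-1.0, -0.2, -0.9]
width: 0.0431
grasp_force: 25.0
```

Request:
play_rows --steps '[{"translation": [-0.0154, 0.0193, 0], "twist": [0, 0, 0]}, {"translation": [-0.0154, 0.0193, 0], "twist": [0, 0, 0]}, {"translation": [-0.0154, 0.0193, 0.03], "twist": [0, 0, 0]}, {"translation": [-0.0154, 0.0193, 0.06], "twist": [0, 0, 0]}, {"translation": [-0.0154, 0.0193, 0.08], "twist": [0, 0, 0]}, {"translation": [-0.0154, 0.0193, 0.095], "twist": [0, 0, 0]}, {"translation": [-0.0154, 0.0193, 0.1], "twist": [0, 0, 0]}, {"translation": [-0.0154, 0.0193, 0.1], "twist": [0, 0, 0]}]'

```text
clock: 5.0
ee_pos: [0.6053, 0.2864, 0.1953]
eef_rot: [[-1.0, 0.001, -0.0], [0.001, 1.0, -0.0], [0.0, -0.0, -1.0]]
ft_force: [-0.7, 0.3, 0.3]
width: 0.0431
grasp_force: 25.0
```

Request:
play_rows --steps '[{"translation": [0, 0, 0.003], "twist": [0, 0, 0]}, {"translation": [0, 0, 0.005], "twist": [0, 0, 0]}, {"translation": [0, 0, 0.007], "twist": [0, 0, 0]}, {"translation": [0, 0, 0.008], "twist": [0, 0, 0]}, {"translation": [0, 0, 0.008], "twist": [0, 0, 0]}]'

```text
clock: 5.5
ee_pos: [0.6053, 0.2866, 0.1895]
eef_rot: [[-1.0, 0.001, -0.0], [0.001, 1.0, -0.0], [0.0, -0.0, -1.0]]
ft_force: [0.7, -0.1, -1.3]
width: 0.0431
grasp_force: 25.0
```

Request:
play_rows --steps '[{"translation": [0, 0, 0], "twist": [0, 0, 0]}, {"translation": [0, 0, 0], "twist": [0, 0, 0]}, {"translation": [0, 0, 0], "twist": [0, 0, 0]}, {"translation": [0, 0, 0], "twist": [0, 0, 0]}, {"translation": [0, 0, -0.02], "twist": [0, 0, 0]}, {"translation": [0, 0, -0.05], "twist": [0, 0, 0]}, {"translation": [0, 0, -0.09], "twist": [0, 0, 0]}, {"translation": [0, 0, -0.107], "twist": [0, 0, 0]}]' --claw -0.3

```text
clock: 6.3
ee_pos: [0.6061, 0.287, 0.2742]
eef_rot: [[-1.0, -0.0, 0.006], [-0.0, 1.0, 0.003], [-0.006, 0.003, -1.0]]
ft_force: [1.1, 0.3, -0.1]
width: 0.0565
grasp_force: 0.0
```

Request:
play_rows --steps '[{"translation": [0.05, 0.008, 0], "twist": [0, 0, 0]}, {"translation": [0.11, 0.017, 0], "twist": [0, 0, 0]}, {"translation": [0.17, 0.026, 0], "twist": [0, 0, 0]}, {"translation": [0.23, 0.035, 0], "twist": [0, 0, 0]}, {"translation": [0.28, 0.042, 0], "twist": [0, 0, 0]}, {"translation": [0.3017, 0.0445, 0], "twist": [0, 0, 0]}, {"translation": [0.3017, 0.0445, 0.02], "twist": [0, 0, 0]}, {"translation": [0.3017, 0.0445, 0.04], "twist": [0, 0, 0]}]' --claw -1

```text
clock: 7.1
ee_pos: [0.3784, 0.3205, 0.2406]
eef_rot: [[-1.0, -0.001, 0.001], [-0.001, 1.0, 0.002], [-0.001, 0.002, -1.0]]
ft_force: [-0.1, 0.7, 0.1]
width: 0.0872
grasp_force: 0.0
```

Request:
play_rows --steps '[{"translation": [0, 0, 0.02], "twist": [0, 0, 0]}, {"translation": [0, 0, 0.045], "twist": [0, 0, 0]}, {"translation": [0, 0, 0.06], "twist": [0, 0, 0]}, {"translation": [0, 0, 0.067], "twist": [0, 0, 0]}, {"translation": [0, 0, 0.067], "twist": [0, 0, 0]}, {"translation": [0, 0, 0.067], "twist": [0, 0, 0]}]'

```text
clock: 7.7
ee_pos: [0.3793, 0.3204, 0.19]
eef_rot: [[-1.0, 0.0, 0.001], [0.0, 1.0, 0.001], [-0.001, 0.001, -1.0]]
ft_force: [-0.1, 0.6, 0.7]
width: 0.0868
grasp_force: 0.0
```

Request:
play_rows --steps '[{"translation": [0, 0, 0], "twist": [0, 0, 0]}, {"translation": [0, 0, 0], "twist": [0, 0, 0]}, {"translation": [0, 0, 0], "twist": [0, 0, 0]}, {"translation": [0, 0, 0], "twist": [0, 0, 0]}, {"translation": [0, 0, 0], "twist": [0, 0, 0]}, {"translation": [0, 0, 0], "twist": [0, 0, 0]}, {"translation": [0, 0, 0], "twist": [0, 0, 0]}, {"translation": [0, 0, 0], "twist": [0, 0, 0]}]' --claw 1

```text
clock: 8.5
ee_pos: [0.3791, 0.3201, 0.1895]
eef_rot: [[-1.0, 0.001, -0.0], [0.001, 1.0, -0.0], [0.0, -0.0, -1.0]]
ft_force: [-0.0, -1.0, -0.1]
width: 0.037
grasp_force: 25.0
```

Request:
play_rows --steps '[{"translation": [0, 0, -0.03], "twist": [0, 0, 0]}, {"translation": [0, 0, -0.09], "twist": [0, 0, 0]}, {"translation": [-0.016, -0.019, -0.113], "twist": [0, 0, 0]}, {"translation": [-0.053, -0.064, -0.113], "twist": [0, 0, 0]}, {"translation": [-0.092, -0.111, -0.113], "twist": [0, 0, 0]}, {"translation": [-0.132, -0.159, -0.113], "twist": [0, 0, 0]}, {"translation": [-0.172, -0.207, -0.113], "twist": [0, 0, 0]}, {"translation": [-0.212, -0.256, -0.113], "twist": [0, 0, 0]}]'

```text
clock: 9.3
ee_pos: [0.5387, 0.1264, 0.2741]
eef_rot: [[-1.0, 0.0, -0.0], [0.0, 1.0, -0.0], [0.0, -0.0, -1.0]]
ft_force: [0.6, 0.4, -1.6]
width: 0.0374
grasp_force: 25.0
```

Request:
play_rows --steps '[{"translation": [-0.04, -0.048, 0], "twist": [0, 0, 0]}, {"translation": [-0.08, -0.096, 0], "twist": [0, 0, 0]}, {"translation": [-0.0972, -0.1167, 0], "twist": [0, 0, 0]}, {"translation": [-0.0972, -0.1167, 0], "twist": [0, 0, 0]}, {"translation": [-0.0972, -0.1167, 0.03], "twist": [0, 0, 0]}, {"translation": [-0.0972, -0.1167, 0.06], "twist": [0, 0, 0]}, {"translation": [-0.0972, -0.1167, 0.085], "twist": [0, 0, 0]}, {"translation": [-0.0972, -0.1167, 0.098], "twist": [0, 0, 0]}]'

```text
clock: 10.1
ee_pos: [0.6095, 0.0409, 0.1988]
eef_rot: [[-1.0, 0.0, -0.004], [0.0, 1.0, -0.001], [0.004, -0.001, -1.0]]
ft_force: [-0.3, 0.3, -1.1]
width: 0.0373
grasp_force: 25.0
```

Request:
play_rows --steps '[{"translation": [0, 0, 0.004], "twist": [0, 0, 0]}, {"translation": [0, 0, 0.007], "twist": [0, 0, 0]}, {"translation": [0, 0, 0.009], "twist": [0, 0, 0]}, {"translation": [0, 0, 0.01], "twist": [0, 0, 0]}, {"translation": [0, 0, 0.01], "twist": [0, 0, 0]}]'

```text
clock: 10.6
ee_pos: [0.6109, 0.0405, 0.1938]
eef_rot: [[-1.0, 0.001, 0.001], [0.001, 1.0, 0.0], [-0.001, 0.0, -1.0]]
ft_force: [-1.1, -0.7, -1.5]
width: 0.0371
grasp_force: 25.0
```

Request:
play_rows --steps '[{"translation": [0, 0, 0.001], "twist": [0, 0, 0]}, {"translation": [0, 0, 0.0013], "twist": [0, 0, 0]}, {"translation": [0, 0, 0.0013], "twist": [0, 0, 0]}]'

```text
clock: 10.9
ee_pos: [0.6108, 0.0404, 0.1925]
eef_rot: [[-1.0, 0.001, 0.0], [0.001, 1.0, 0.0], [-0.0, 0.0, -1.0]]
ft_force: [-0.4, 0.1, 0.6]
width: 0.0375
grasp_force: 25.0
```

Request:
play_rows --steps '[{"translation": [0, 0, 0], "twist": [0, 0, 0]}, {"translation": [0, 0, 0], "twist": [0, 0, 0]}, {"translation": [0, 0, 0], "twist": [0, 0, 0]}, {"translation": [0, 0, 0], "twist": [0, 0, 0]}, {"translation": [0, 0, -0.02], "twist": [0, 0, 0]}, {"translation": [0, 0, -0.05], "twist": [0, 0, 0]}, {"translation": [0, 0, -0.09], "twist": [0, 0, 0]}, {"translation": [0, 0, -0.103], "twist": [0, 0, 0]}]' --claw -0.3

```text
clock: 11.7
ee_pos: [0.6117, 0.0406, 0.2728]
eef_rot: [[-1.0, -0.0, 0.006], [-0.0, 1.0, 0.001], [-0.006, 0.001, -1.0]]
ft_force: [1.0, -0.2, 0.6]
width: 0.0566
grasp_force: 0.0
```

Request:
play_rows --steps '[{"translation": [0.03, -0.038, 0], "twist": [0, 0, 0]}, {"translation": [0.07, -0.088, 0], "twist": [0, 0, 0]}, {"translation": [0.11, -0.138, 0], "twist": [0, 0, 0]}, {"translation": [0.15, -0.188, 0], "twist": [0, 0, 0]}, {"translation": [0.19, -0.238, 0], "twist": [0, 0, 0]}, {"translation": [0.23, -0.287, 0], "twist": [0, 0, 0]}, {"translation": [0.2467, -0.3073, 0], "twist": [0, 0, 0]}, {"translation": [0.2467, -0.3073, 0.02], "twist": [0, 0, 0]}]' --claw -1

```text
clock: 12.5
ee_pos: [0.424, -0.1917, 0.2556]
eef_rot: [[-1.0, 0.004, 0.003], [0.004, 1.0, -0.0], [-0.003, -0.0, -1.0]]
ft_force: [0.5, 1.1, -0.7]
width: 0.0867
grasp_force: 0.0
```

Request:
play_rows --steps '[{"translation": [0, 0, 0.03], "twist": [0, 0, 0]}, {"translation": [0, 0, 0.06], "twist": [0, 0, 0]}, {"translation": [0, 0, 0.082], "twist": [0, 0, 0]}, {"translation": [0, 0, 0.09], "twist": [0, 0, 0]}, {"translation": [0, 0, 0.09], "twist": [0, 0, 0]}, {"translation": [0, 0, 0.09], "twist": [0, 0, 0]}]'

```text
clock: 13.1
ee_pos: [0.4259, -0.1899, 0.1875]
eef_rot: [[-1.0, 0.0, 0.001], [0.0, 1.0, -0.0], [-0.001, -0.0, -1.0]]
ft_force: [-0.9, -0.7, -0.4]
width: 0.087
grasp_force: 0.0
```

Request:
play_rows --steps '[{"translation": [0, 0, 0.002], "twist": [0, 0, 0]}, {"translation": [0, 0, 0.002], "twist": [0, 0, 0]}, {"translation": [0, 0, 0.002], "twist": [0, 0, 0]}, {"translation": [0, 0, 0.002], "twist": [0, 0, 0]}, {"translation": [0, 0, 0.002], "twist": [0, 0, 0]}, {"translation": [0, 0, 0.002], "twist": [0, 0, 0]}, {"translation": [0, 0, 0.002], "twist": [0, 0, 0]}, {"translation": [0, 0, 0.002], "twist": [0, 0, 0]}]' --claw 1

```text
clock: 13.9
ee_pos: [0.4256, -0.1899, 0.1856]
eef_rot: [[-1.0, 0.001, -0.0], [0.001, 1.0, -0.0], [-0.0, -0.0, -1.0]]
ft_force: [-0.9, -0.2, 1.1]
width: 0.0432
grasp_force: 25.0
```

Request:
play_rows --steps '[{"translation": [0, 0, -0.03], "twist": [0, 0, 0]}, {"translation": [0, 0, -0.09], "twist": [0, 0, 0]}, {"translation": [-0.011, 0.026, -0.113], "twist": [0, 0, 0]}, {"translation": [-0.034, 0.08, -0.113], "twist": [0, 0, 0]}, {"translation": [-0.059, 0.137, -0.113], "twist": [0, 0, 0]}, {"translation": [-0.084, 0.195, -0.113], "twist": [0, 0, 0]}, {"translation": [-0.109, 0.253, -0.113], "twist": [0, 0, 0]}, {"translation": [-0.134, 0.312, -0.113], "twist": [0, 0, 0]}]'

```text
clock: 14.7
ee_pos: [0.5264, 0.0458, 0.2701]
eef_rot: [[-1.0, 0.001, -0.001], [0.001, 1.0, -0.0], [0.001, -0.0, -1.0]]
ft_force: [1.2, -0.9, -0.5]
width: 0.043
grasp_force: 25.0
```

Request:
play_rows --steps '[{"translation": [-0.025, 0.058, 0], "twist": [0, 0, 0]}, {"translation": [-0.05, 0.116, 0], "twist": [0, 0, 0]}, {"translation": [-0.075, 0.174, 0], "twist": [0, 0, 0]}, {"translation": [-0.09, 0.21, 0], "twist": [0, 0, 0]}, {"translation": [-0.0948, 0.2227, 0], "twist": [0, 0, 0]}, {"translation": [-0.0948, 0.2227, 0.025], "twist": [0, 0, 0]}, {"translation": [-0.0948, 0.2227, 0.055], "twist": [0, 0, 0]}, {"translation": [-0.0948, 0.2227, 0.08], "twist": [0, 0, 0]}]'

```text
clock: 15.5
ee_pos: [0.5967, 0.2101, 0.2089]
eef_rot: [[-1.0, 0.002, -0.002], [0.002, 1.0, -0.001], [0.002, -0.001, -1.0]]
ft_force: [0.4, -0.2, -1.1]
width: 0.0428
grasp_force: 25.0
```

Request:
play_rows --steps '[{"translation": [0, 0, 0.012], "twist": [0, 0, 0]}, {"translation": [0, 0, 0.02], "twist": [0, 0, 0]}, {"translation": [0, 0, 0.024], "twist": [0, 0, 0]}, {"translation": [0, 0, 0.027], "twist": [0, 0, 0]}, {"translation": [0, 0, 0.0285], "twist": [0, 0, 0]}, {"translation": [0, 0, 0.0285], "twist": [0, 0, 0]}]'

```text
clock: 16.1
ee_pos: [0.5976, 0.211, 0.1894]
eef_rot: [[-1.0, 0.001, 0.001], [0.001, 1.0, 0.0], [-0.001, 0.0, -1.0]]
ft_force: [0.3, 0.7, 0.3]
width: 0.0435
grasp_force: 25.0
```

Request:
play_rows --steps '[{"translation": [0, 0, 0.0008], "twist": [0, 0, 0]}, {"translation": [0, 0, 0.0008], "twist": [0, 0, 0]}, {"translation": [0, 0, 0.0008], "twist": [0, 0, 0]}, {"translation": [0, 0, 0.0008], "twist": [0, 0, 0]}, {"translation": [0, 0, -0.02], "twist": [0, 0, 0]}, {"translation": [0, 0, -0.05], "twist": [0, 0, 0]}, {"translation": [0, 0, -0.09], "twist": [0, 0, 0]}, {"translation": [0, 0, -0.107], "twist": [0, 0, 0]}]' --claw -0.3

```text
clock: 16.9
ee_pos: [0.5981, 0.2113, 0.2722]
eef_rot: [[-1.0, 0.0, 0.005], [0.0, 1.0, 0.002], [-0.005, 0.002, -1.0]]
ft_force: [1.1, 0.4, 0.1]
width: 0.0567
grasp_force: 0.0
```

Request:
play_rows --steps '[{"translation": [0.05, -0.009, 0], "twist": [0, 0, 0.09]}, {"translation": [0.11, -0.019, 0], "twist": [0, 0, 0.18]}, {"translation": [0.17, -0.03, 0], "twist": [0, 0, 0.27]}, {"translation": [0.2013, -0.0353, 0], "twist": [0, 0, 0.333]}, {"translation": [0.2013, -0.0353, 0], "twist": [0, 0, 0.333]}, {"translation": [0.2013, -0.0353, 0.03], "twist": [0, 0, 0.333]}, {"translation": [0.2013, -0.0353, 0.05], "twist": [0, 0, 0.333]}, {"translation": [0.2013, -0.0353, 0.06], "twist": [0, 0, 0.333]}]' --claw -1

```text
clock: 17.7
ee_pos: [0.4468, 0.1847, 0.2229]
eef_rot: [[-0.866, 0.5, -0.001], [0.5, 0.866, -0.001], [0.001, -0.001, -1.0]]
ft_force: [-1.2, 0.2, 0.1]
width: 0.0866
grasp_force: 0.0
```

Request:
play_rows --steps '[{"translation": [0, 0, 0.02], "twist": [0, 0, 0]}, {"translation": [0, 0, 0.035], "twist": [0, 0, 0]}, {"translation": [0, 0, 0.045], "twist": [0, 0, 0]}, {"translation": [0, 0, 0.049], "twist": [0, 0, 0]}, {"translation": [0, 0, 0.049], "twist": [0, 0, 0]}, {"translation": [0, 0, 0.049], "twist": [0, 0, 0]}]'

```text
clock: 18.3
ee_pos: [0.4467, 0.1848, 0.1878]
eef_rot: [[-0.866, 0.5, 0.001], [0.5, 0.866, 0.0], [-0.0, 0.001, -1.0]]
ft_force: [-0.3, -0.6, 0.4]
width: 0.087
grasp_force: 0.0
```

Request:
play_rows --steps '[{"translation": [0, 0, 0], "twist": [0, 0, 0]}, {"translation": [0, 0, 0], "twist": [0, 0, 0]}, {"translation": [0, 0, 0], "twist": [0, 0, 0]}, {"translation": [0, 0, 0], "twist": [0, 0, 0]}, {"translation": [0, 0, 0], "twist": [0, 0, 0]}, {"translation": [0, 0, 0], "twist": [0, 0, 0]}, {"translation": [0, 0, 0], "twist": [0, 0, 0]}, {"translation": [0, 0, 0], "twist": [0, 0, 0]}]' --claw 1 --newtons 35

```text
clock: 19.1
ee_pos: [0.4465, 0.1847, 0.1875]
eef_rot: [[-0.866, 0.5, 0.0], [0.5, 0.866, 0.0], [-0.0, 0.0, -1.0]]
ft_force: [-0.5, -0.1, 1.4]
width: 0.0515
grasp_force: 35.0
```

Request:
play_rows --steps '[{"translation": [0, 0, -0.01], "twist": [0, 0, 0]}, {"translation": [0, 0, -0.03], "twist": [0, 0, 0]}, {"translation": [0, 0, -0.07], "twist": [0, 0, 0]}, {"translation": [0, 0, -0.113], "twist": [0, 0, -0.09]}, {"translation": [0, 0, -0.113], "twist": [0, 0, -0.18]}, {"translation": [0, 0, -0.113], "twist": [0, 0, -0.27]}, {"translation": [0, 0, -0.113], "twist": [0, 0, -0.333]}, {"translation": [0, 0, -0.113], "twist": [0, 0, -0.333]}]'

```text
clock: 19.9
ee_pos: [0.4462, 0.1844, 0.2725]
eef_rot: [[-1.0, 0.001, -0.0], [0.001, 1.0, 0.0], [0.0, 0.0, -1.0]]
ft_force: [0.6, 0.3, -1.4]
width: 0.0519
grasp_force: 35.0
```

```bash
python3 - <<'E'
from h import *
print(telemetry.sense()['ee_pos'],telemetry.sense()['width'])
d=cam("side");cv2.imwrite("pics/s1.png",cv2.resize(d["frame"][140:310,90:370],None,fx=2.5,fy=2.5))
E
```

```text
[0.44621439 0.18437658 0.27245864] 0.051933527217590536
```

View pics/s1.png

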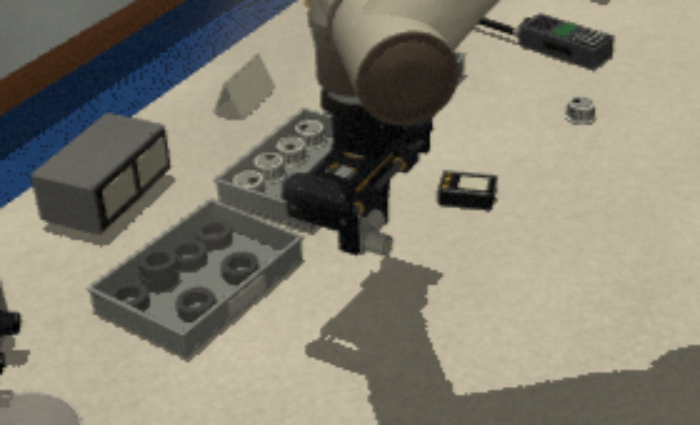

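The side view shows both cores flat in the core tray at (195,300) and (240,268), and the adapter held level in the gripper at (375,235).

Request:
play_rows --steps '[{"translation": [-0.011, -0.027, 0], "twist": [0, 0, 0]}, {"translation": [-0.034, -0.083, 0], "twist": [0, 0, 0]}, {"translation": [-0.058, -0.143, 0], "twist": [0, 0, 0]}, {"translation": [-0.083, -0.204, 0], "twist": [0, 0, 0]}, {"translation": [-0.107, -0.265, 0], "twist": [0, 0, 0]}, {"translation": [-0.132, -0.326, 0], "twist": [0, 0, 0]}, {"translation": [-0.157, -0.387, 0], "twist": [0, 0, 0]}, {"translation": [-0.182, -0.448, 0], "twist": [0, 0, 0]}]'

```text
clock: 20.75
ee_pos: [0.5831, -0.1535, 0.2721]
eef_rot: [[-1.0, 0.003, -0.0], [0.003, 1.0, 0.0], [0.0, 0.0, -1.0]]
ft_force: [1.1, 0.4, -2.1]
width: 0.0519
grasp_force: 35.0
```

Request:
play_rows --steps '[{"translation": [-0.025, -0.06, 0], "twist": [0, 0, 0]}, {"translation": [-0.042, -0.105, 0], "twist": [0, 0, 0]}, {"translation": [-0.0497, -0.1239, 0], "twist": [0, 0, 0]}, {"translation": [-0.0497, -0.1239, 0], "twist": [0, 0, 0]}, {"translation": [-0.0497, -0.1239, 0.025], "twist": [0, 0, 0]}, {"translation": [-0.0497, -0.1239, 0.055], "twist": [0, 0, 0]}, {"translation": [-0.0497, -0.1239, 0.08], "twist": [0, 0, 0]}, {"translation": [-0.0497, -0.1239, 0.09], "twist": [0, 0, 0]}]'

```text
clock: 21.55
ee_pos: [0.6189, -0.2427, 0.2026]
eef_rot: [[-1.0, 0.0, -0.005], [0.0, 1.0, 0.001], [0.005, 0.001, -1.0]]
ft_force: [0.1, 0.5, -1.2]
width: 0.0517
grasp_force: 35.0
```

Request:
play_rows --steps '[{"translation": [0, 0, 0.007], "twist": [0, 0, 0]}, {"translation": [0, 0, 0.012], "twist": [0, 0, 0]}, {"translation": [0, 0, 0.016], "twist": [0, 0, 0]}, {"translation": [0, 0, 0.0185], "twist": [0, 0, 0]}, {"translation": [0, 0, 0.0185], "twist": [0, 0, 0]}, {"translation": [0, 0, 0.0185], "twist": [0, 0, 0]}]'

```text
clock: 22.15
ee_pos: [0.6201, -0.2445, 0.1912]
eef_rot: [[-1.0, 0.001, 0.001], [0.001, 1.0, -0.0], [-0.001, -0.0, -1.0]]
ft_force: [0.6, -0.3, -1.0]
width: 0.0521
grasp_force: 35.0
```

Request:
play_rows --steps '[{"translation": [0, 0, 0.0005], "twist": [0, 0, 0]}, {"translation": [0, 0, 0.0005], "twist": [0, 0, 0]}, {"translation": [0, 0, 0.0005], "twist": [0, 0, 0]}, {"translation": [0, 0, 0.0005], "twist": [0, 0, 0]}, {"translation": [0, 0, -0.02], "twist": [0, 0, 0]}, {"translation": [0, 0, -0.05], "twist": [0, 0, 0]}, {"translation": [0, 0, -0.09], "twist": [0, 0, 0]}, {"translation": [0, 0, -0.104], "twist": [0, 0, 0]}]' --claw -0.6 --newtons 25

```text
clock: 22.95
ee_pos: [0.6209, -0.2447, 0.2736]
eef_rot: [[-1.0, -0.0, 0.007], [-0.0, 1.0, -0.002], [-0.007, -0.002, -1.0]]
ft_force: [1.4, 0.1, -0.8]
width: 0.0695
grasp_force: 0.0
```

Request:
play_rows --steps '[{"translation": [0.05, -0.012, 0], "twist": [0, 0, 0]}, {"translation": [0.11, -0.026, 0], "twist": [0, 0, 0]}, {"translation": [0.17, -0.04, 0], "twist": [0, 0, 0]}, {"translation": [0.23, -0.054, 0], "twist": [0, 0, 0]}, {"translation": [0.29, -0.068, 0], "twist": [0, 0, 0]}, {"translation": [0.325, -0.077, 0], "twist": [0, 0, 0]}, {"translation": [0.3313, -0.078, 0], "twist": [0, 0, 0]}, {"translation": [0.3313, -0.078, 0.03], "twist": [0, 0, 0]}]' --claw -1

```text
clock: 23.75
ee_pos: [0.372, -0.3036, 0.2491]
eef_rot: [[-1.0, 0.001, 0.008], [0.001, 1.0, -0.004], [-0.008, -0.004, -1.0]]
ft_force: [1.3, 0.1, 0.4]
width: 0.087
grasp_force: 0.0
```

Request:
play_rows --steps '[{"translation": [0, 0, 0.03], "twist": [0, 0, 0]}, {"translation": [0, 0, 0.055], "twist": [0, 0, 0]}, {"translation": [0, 0, 0.07], "twist": [0, 0, 0]}, {"translation": [0, 0, 0.076], "twist": [0, 0, 0]}, {"translation": [0, 0, 0.076], "twist": [0, 0, 0]}, {"translation": [0, 0, 0.076], "twist": [0, 0, 0]}]'

```text
clock: 24.35
ee_pos: [0.372, -0.3029, 0.1899]
eef_rot: [[-1.0, 0.0, 0.001], [0.0, 1.0, -0.001], [-0.001, -0.001, -1.0]]
ft_force: [0.4, 0.2, -0.2]
width: 0.087
grasp_force: 0.0
```

Request:
play_rows --steps '[{"translation": [0, 0, 0], "twist": [0, 0, 0]}, {"translation": [0, 0, 0], "twist": [0, 0, 0]}, {"translation": [0, 0, 0], "twist": [0, 0, 0]}, {"translation": [0, 0, 0], "twist": [0, 0, 0]}, {"translation": [0, 0, 0], "twist": [0, 0, 0]}, {"translation": [0, 0, 0], "twist": [0, 0, 0]}, {"translation": [0, 0, 0], "twist": [0, 0, 0]}, {"translation": [0, 0, 0], "twist": [0, 0, 0]}]' --claw 1

```text
clock: 25.15
ee_pos: [0.3715, -0.3028, 0.1893]
eef_rot: [[-1.0, 0.001, 0.0], [0.001, 1.0, -0.0], [-0.0, -0.0, -1.0]]
ft_force: [-0.2, -1.3, -0.1]
width: 0.037
grasp_force: 25.0
```

Request:
play_rows --steps '[{"translation": [0, 0, -0.03], "twist": [0, 0, 0]}, {"translation": [0, 0, -0.09], "twist": [0, 0, 0]}, {"translation": [-0.016, 0.018, -0.113], "twist": [0, 0, 0]}, {"translation": [-0.053, 0.06, -0.113], "twist": [0, 0, 0]}, {"translation": [-0.094, 0.106, -0.113], "twist": [0, 0, 0]}, {"translation": [-0.135, 0.152, -0.113], "twist": [0, 0, 0]}, {"translation": [-0.176, 0.198, -0.113], "twist": [0, 0, 0]}, {"translation": [-0.217, 0.244, -0.113], "twist": [0, 0, 0]}]'

```text
clock: 25.95
ee_pos: [0.5351, -0.1182, 0.274]
eef_rot: [[-1.0, 0.001, -0.0], [0.001, 1.0, 0.0], [0.0, 0.0, -1.0]]
ft_force: [0.2, -0.3, -1.1]
width: 0.0372
grasp_force: 25.0
```

Request:
play_rows --steps '[{"translation": [-0.04, 0.045, 0], "twist": [0, 0, 0]}, {"translation": [-0.08, 0.09, 0], "twist": [0, 0, 0]}, {"translation": [-0.0999, 0.1125, 0], "twist": [0, 0, 0]}, {"translation": [-0.0999, 0.1125, 0], "twist": [0, 0, 0]}, {"translation": [-0.0999, 0.1125, 0.03], "twist": [0, 0, 0]}, {"translation": [-0.0999, 0.1125, 0.06], "twist": [0, 0, 0]}, {"translation": [-0.0999, 0.1125, 0.082], "twist": [0, 0, 0]}, {"translation": [-0.0999, 0.1125, 0.092], "twist": [0, 0, 0]}]'

```text
clock: 26.75
ee_pos: [0.608, -0.0363, 0.203]
eef_rot: [[-1.0, 0.002, -0.004], [0.002, 1.0, -0.0], [0.004, -0.0, -1.0]]
ft_force: [0.2, -0.4, -0.1]
width: 0.0372
grasp_force: 25.0
```

Request:
play_rows --steps '[{"translation": [0, 0, 0.006], "twist": [0, 0, 0]}, {"translation": [0, 0, 0.011], "twist": [0, 0, 0]}, {"translation": [0, 0, 0.014], "twist": [0, 0, 0]}, {"translation": [0, 0, 0.0165], "twist": [0, 0, 0]}, {"translation": [0, 0, 0.0165], "twist": [0, 0, 0]}, {"translation": [0, 0, 0.0165], "twist": [0, 0, 0]}]'

```text
clock: 27.35
ee_pos: [0.6094, -0.0355, 0.193]
eef_rot: [[-1.0, 0.001, 0.001], [0.001, 1.0, 0.0], [-0.001, 0.0, -1.0]]
ft_force: [-0.4, 0.6, -0.3]
width: 0.0372
grasp_force: 25.0
```

Request:
play_rows --steps '[{"translation": [0, 0, 0.0005], "twist": [0, 0, 0]}, {"translation": [0, 0, 0.0005], "twist": [0, 0, 0]}, {"translation": [0, 0, 0.0005], "twist": [0, 0, 0]}, {"translation": [0, 0, 0.0005], "twist": [0, 0, 0]}, {"translation": [0, 0, -0.02], "twist": [0, 0, 0]}, {"translation": [0, 0, -0.05], "twist": [0, 0, 0]}, {"translation": [0, 0, -0.1], "twist": [0, 0, 0]}, {"translation": [0, 0, -0.15], "twist": [0, 0, 0]}]' --claw -0.3

```text
clock: 28.15
ee_pos: [0.6091, -0.0356, 0.3059]
eef_rot: [[-1.0, 0.001, -0.002], [0.001, 1.0, -0.0], [0.002, -0.0, -1.0]]
ft_force: [0.5, -0.3, 0.4]
width: 0.0565
grasp_force: 0.0
```

Request:
play_rows --steps '[{"translation": [0.05, 0, -0.05], "twist": [0, 0, 0]}, {"translation": [0.1, 0, -0.1], "twist": [0, 0, 0]}, {"translation": [0.15, 0, -0.13], "twist": [0, 0, 0]}, {"translation": [0.2, 0, -0.15], "twist": [0, 0, 0]}, {"translation": [0.24, 0, -0.15], "twist": [0, 0, 0]}, {"translation": [0.24, 0, -0.15], "twist": [0, 0, 0]}, {"translation": [0.24, 0, -0.15], "twist": [0, 0, 0]}, {"translation": [0.24, 0, -0.15], "twist": [0, 0, 0]}]'

```text
clock: 28.95
ee_pos: [0.43, -0.0353, 0.4176]
eef_rot: [[-1.0, 0.001, 0.0], [0.001, 1.0, -0.0], [-0.0, -0.0, -1.0]]
ft_force: [-0.6, 0.0, 0.2]
width: 0.0565
grasp_force: 0.0
```

```bash
python3 - <<'E'
from h import *
a=cam("scene");b=cam("side")
for n,d in(("scene0.npz",a),("side0.npz",b)):
    P0,B0=blobs(dict(np.load(n)));P,B=blobs(d)
    for c,st,p in B:
        if .33<p[:,0].mean()<.6 and abs(p[:,1].mean())<.6 and p[:,0].min()>.3: print(n,np.round(c).astype(int),st[4],np.round(p.min(0),3),np.round(p.max(0),3))
    q=P[d["z_map"]>0]
    for x,y,s in((.605,.287,'coA'),(.598,.211,'coB'),(.611,.0405,'knA'),(.6094,-.0355,'knB'),(.62,-.2445,'ad')):
        m=q[(np.hypot(q[:,0]-x,q[:,1]-y)<.035)&(q[:,2]>.012)&(q[:,2]<.035)&(q[:,0]<.64)]
        print(s,np.round(m.min(0),3),np.round(m.max(0),3))
im=np.hstack([cv2.resize(a["frame"][130:384,110:410],(480,406)),cv2.resize(b["frame"][130:290,110:350],(320,213)).copy() if 0 else np.pad(cv2.resize(b["frame"][140:290,115:295],(320,267)),((0,139),(0,0),(0,0)))])
cv2.imwrite("pics/end.png",im)
E
```

```text
scene0.npz [169 137] 968 [ 0.393 -0.53   0.008] [ 0.633 -0.444  0.041]
scene0.npz [281 199] 436 [ 0.392 -0.082  0.008] [ 0.47  -0.019  0.025]
scene0.npz [319 302] 314 [0.576 0.188 0.008] [0.62  0.232 0.021]
coA [0.581 0.264 0.012] [0.626 0.307 0.022]
coB [0.576 0.188 0.012] [0.62  0.232 0.021]
knA [0.59  0.02  0.012] [0.629 0.059 0.03 ]
knB [ 0.589 -0.055  0.012] [ 0.628 -0.017  0.03 ]
ad [ 0.587 -0.272  0.012] [ 0.632 -0.216  0.031]
side0.npz [314 155] 521 [ 0.391 -0.529  0.008] [ 0.602 -0.436  0.042]
side0.npz [276 215] 280 [ 0.393 -0.081  0.008] [ 0.47  -0.015  0.027]
side0.npz [148 361] 176 [0.397 0.564 0.015] [0.437 0.629 0.06 ]
coA [0.582 0.267 0.012] [0.626 0.31  0.023]
coB [0.577 0.192 0.013] [0.622 0.235 0.023]
knA [0.591 0.021 0.013] [0.629 0.065 0.033]
knB [ 0.591 -0.053  0.012] [ 0.631 -0.012  0.031]
ad [ 0.592 -0.275  0.012] [ 0.634 -0.213  0.032]
```

View pics/end.png

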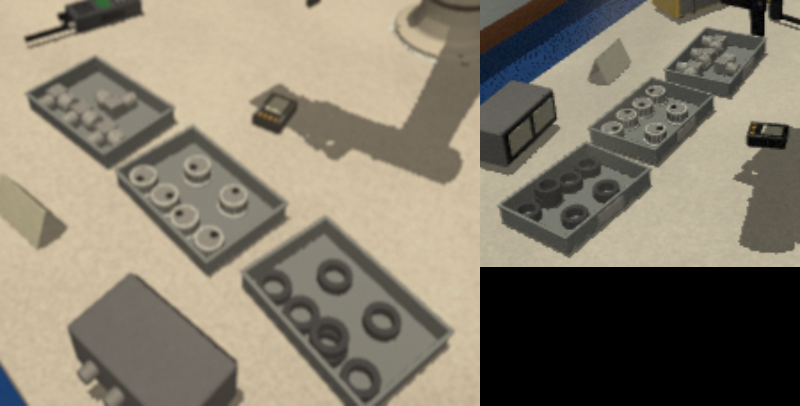

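The final view shows all five parts flat on the free floor of their trays: cores at (333,275) and (381,321), knobs at (197,169) and (233,199), adapter at (118,102). Part heights match the tray floor, and the battery and radio haven't moved.

```bash
python3 -c "
from plant import workorder
print(workorder.sign_off())"
```

```text
the job is handed in; nothing more can be done
None
```

Job handed in at about 29 s: both cores, both knobs and the adapter lie flat in their own trays, the battery pack and radio haven't moved, and sign-off was accepted but returned no verdict.

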